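# Return two dropper bottles through a sprung flap

## Robot

A 6-joint arm with a two-finger parallel gripper is mounted at the origin on a cart in front of the work surface, level with it; the furniture and walls round the work are solid. World frame = base frame: x ahead of the robot, y to its left, z up, the work surface at z = 0. Lengths are in m, angles in degrees, forces in N, time in s.
With the tool pointing down it reaches from about 0.3 to 0.75 m from the base axis. Payload 8.5 kg.
Tool frame: the origin (TCP) lies between the finger pads; the fingertips stand 19 mm ahead of it and the grasp point (between the pads) is the TCP; z points along the fingers, y is the line along which they close (so a half turn about z gives the same grasp; the last joint's range is limited). The gripper opens to 85 mm and grips with 20 to 120 N. Pads are 22 mm wide; open, the fingers measure 114 mm over their backs; the gripper's body (76 mm by 85 mm) begins 54 mm behind the grasp point. The pads swing forward as they close: fully open they stand 13 mm farther back than shut.
Start: joints at [-75.82, 21.807, 74.336, -0, 83.858, -12.336], TCP at [0.246, -0.492, 0.25] pointing down, gripper open.
Joint ranges: [-178.18, 178.18], [-50.72, 133.34], [12.68, 142.11], [-81.47, 261.47], [9.98, 163.14], [-165.26, 165.26]. Speed limits (degrees/s): [136.94, 136.94, 180, 180, 180, 180].

## Interface

Orientations are given as a 3x3 rotation matrix whose columns are the frame's x, y, z axes.
In Python, from rig import env, optics gives the robot as it stands.
- The arm moves only by the tool arm_command, never from a script. Its argument "commands" is one flat list of numbers, 7 for each row, row after row: the closure, from -1 (fully open) to 1 (shut), so that 0 is half open, then the shift along the tool's x, y, z as a fraction of full scale, then the turn, a rotation vector about the tool's x, y, z as a fraction of full scale. A call has 1 to 12 rows; each row is the pose to reach, as a shift and turn from the pose commanded when the call began, along the tool's axes at that moment; what a row does not reach only later rows make up. Full scale, the value 1, is 500 mm for a shift and 120 degrees for a turn. A row lasts 1/12 s, in which the tool goes at most 41.7 mm and 7.16 degrees, less where a joint would pass 70% of its speed; a pose out of reach is approached as far as the arm can. A call with a number of a shift or a turn outside -1 to 1 is refused whole. A call with a gripper value outside its range is refused whole. The fingers move at their own pace and stop on an object; "newtons" is the grip in N (left out, the last holds). Time passes only in rows, so rows that repeat a pose let the fingers close. It gives the time, the measured TCP pose, the force, the opening and the grip force at its end, in the units of the state.
- env.observe(): the state, without advancing time (a new reading comes with each control period).
- optics.get_image(name): name is "scene" or "top"; returns a dict with "image" (400x640x3 uint8, red, green, blue), "intrinsics" (3x3 intrinsics, pixels), "origin" and "orientation" of the camera in the world. Camera axes: x right, y down, z forward; pixel columns grow to the right and rows downward; lengths in m; the calibration is good to about 2 mm. A picture is of the moment at which its call begins. There is no depth.
- env.close_job(): hands the job in; it is judged then, once.
The state is a dict: "time_s": time; "q": joint angles; "qvel": joint speeds; "joint_efforts": joint torques, N m; "position": TCP position; "tool_rot": TCP orientation; "ft_force": force on the tool from outside, world axes, zero at the start; "wrist_torque": the same for the moment, N m; "grip_width": finger opening in m; "gripper_force": force on a finger pad.
Only numpy, scipy, OpenCV 4.12 (cv2) and the standard library are available. Lean on these libraries where they do the work, as an engineer would, in place of code of your own. Each camera call takes 0.05 s, during which the arm holds its last target. There are 200 camera calls.

## Task

Put the two empty dropper bottles into the returns box: push each one through the sprung flap in the box's sloping face until it has dropped right inside and the flap has shut behind it. When both are in, press the push button on top of the box fully down and let it come back up. Leave the other things on the bench where they are.

Things in the scene. Friction and masses are not known exactly. Their poses are not given: they have to be found in the camera images.
- returns_box: Grey returns box, fixed: 180 mm deep (its x), 210 wide (y), 214 high, walls 4 mm, inside a plate slopes to the back. Origin at the centre of its underside, z up; its front looks along its own -x. Its upper front edge is cut off by a face sloping 40 degrees from level, 100 mm long, which rises from the front wall's top (x -90, z 150 mm) to the front edge of the flat top (x -13, z 214).
- mouth (a point): Centre of the opening in the sloping face's outer surface (x -53, z 181 mm in the box's frame; axes as the box). The opening, closed by the flap, is 120 mm wide and 52 mm along the slope. A bottle goes in square to the slope: along a line 40 degrees from straight down, heading to the box's +x. A bottle held upright does not pass under the hood.
- flap (a joint): Angle of the steel flap, hinged inside along the opening's upper edge: 0 shut, grows as it swings inward, stop at 1.7 rad. A light spring (1 N at its lower edge to start it, 2 N wide open) drives it shut. It may hold a half-entered bottle; push that on from behind until it drops, e.g. with closed fingertips on the bulb's end, to about 35 mm inside the opening.
- bottle_a: Dropper bottle, 102 mm tall, about 70 g, standing upright on the bench. Origin at the centre of its underside, z up the bottle. Round body 33 mm in diameter up to about 58 mm height, rounded shoulder up to 70, cap 24 mm in diameter from 62 to 77, rubber bulb 13 mm wide from 76 to 102 mm. Identical to bottle_b; order does not matter.
- bottle_b: The second dropper bottle, the same in all sizes.
- bottle_a_mid (a point): Point on bottle_a's axis 50 mm above its underside.
- bottle_b_mid (a point): Point on bottle_b's axis 50 mm above its underside.
- log_button (a joint): Travel of the round black push button (32 mm in diameter) in a grey housing on the flat top of the returns box: 0 is up, 0.006 m is fully down; its spring needs about 5 N for that and brings it back up.
- log_button_top (a point): Centre of the button's upper face, which is level; pressed straight down.
- timer: White square timer, 68 x 68 x 24 mm, lying between the bottles near the bench's front edge; origin at the centre of its underside. A bystander.
- petri_dish: Shallow plastic dish, 70 mm in diameter, 14 mm high; origin at the centre of its underside. A bystander.
- beaker: White plastic beaker, 73 mm in diameter, 86 mm high; origin at the centre of its underside. A bystander.
- mug: Green and white mug, 78 mm in diameter (116 over its handle), 101 mm high, between the returns box and the bottles; origin at its underside. A bystander.
- hood_edge (a point): Middle of the outer edge of the hood above the opening: a fixed steel strip 132 mm wide and 3 mm thick, standing square to the slope, 30 mm out of it, 37 mm up the slope from the opening's centre. Keep gripper bodies clear of it.
Things that resemble listed ones, but are neither listed nor needed, are in the scene too. What is shaped like the bottle_a but green or pink is not meant. Leave any blue look-alike of the bottle_b alone.

How it is judged:
By the outcome, as a careful person would: the job done as asked, in the order asked, and still so for the second after the job is handed in, with the robot touching nothing.
It also fails if it takes over 72 s, if anything falls off the work surface, if the arm or the gripper's body presses on something with over 40 N, if the wrist force passes 120 N, or if a joint passes its speed limit or range.

## Working session

There is one attempt and no reset: what is moved stays moved. The work goes in short steps, Python scripts to look and compute and a tool call to move; the robot and the scene stay as the last step left them, time stands still between calls to the robot, and variables do not carry over. Pictures are saved under pics/ and viewed, at most 10 in all, crops included, and the job is handed in when it is done.

Besides the shell and the picture viewer there is one more tool, called after "Emit:" in YAML: its name, and indented under it one key for each argument. arm_command: Moves the arm, as the interface text tells. Shift numbers are shares of 500 mm and turn numbers shares of 120 degrees, none past 1 either way. Its arguments: {"type":"object","properties":{"commands":{"type":"array","items":{"type":"number"}},"newtons":{"type":"number"}},"required":["commands"]}

```bash
mkdir -p pics; ls
python3 - <<'E'
from rig import env, optics
import cv2,json,numpy as np
for n in("scene","top"):
    d=optics.get_image(n); cv2.imwrite(f"pics/{n}0.png",d["image"][:,:,::-1])
    print(n,np.round(d["intrinsics"],1).tolist(),np.round(d["origin"],4).tolist(),np.round(d["orientation"],4).tolist())
s=env.observe(); print(s["time_s"],s["position"],s["tool_rot"],s["grip_width"])
E
```

```text
pics
scene [[394.9, 0.0, 321.7], [0.0, 394.9, 201.2], [0.0, 0.0, 1.0]] [0.0859, 0.4626, 0.9875] [[-0.7278, -0.5412, 0.4213], [-0.6858, 0.5766, -0.444], [-0.0026, -0.6121, -0.7908]]
top [[490.3, 0.0, 317.3], [0.0, 490.3, 198.3], [0.0, 0.0, 1.0]] [0.4315, -0.0224, 1.5718] [[-0.0297, -0.9965, 0.0776], [-0.9995, 0.0307, 0.0113], [-0.0137, -0.0772, -0.9969]]
0.1 [ 0.24548033 -0.49193155  0.24977754] [[ 8.94823950e-01  4.46419081e-01 -3.21835564e-04]
 [ 4.46419117e-01 -8.94823128e-01  1.24118540e-03]
 [ 2.66102940e-04 -1.25431597e-03 -9.99999178e-01]] 0.08547436138752243
```

View pics/scene0.png

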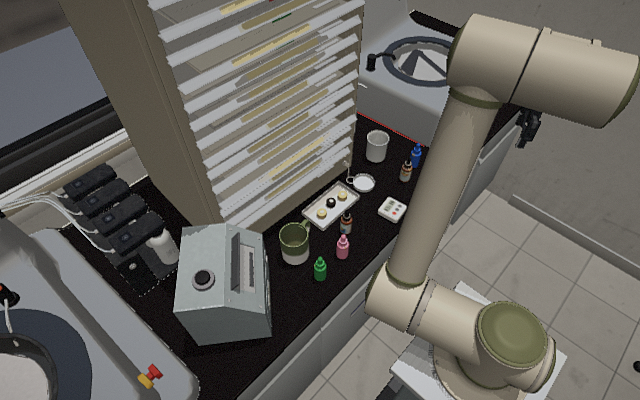

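View pics/top0.png

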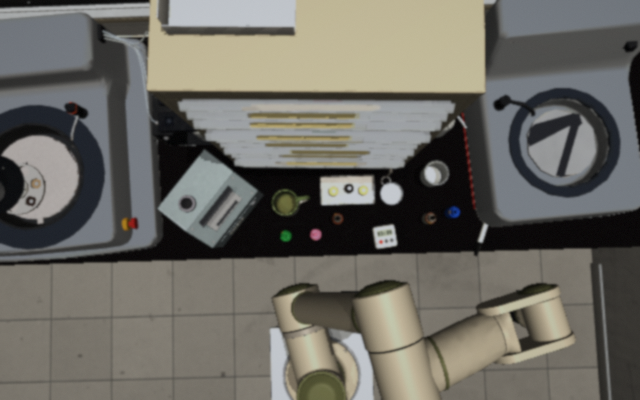

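The scene picture shows the box at about (222,280). Five bottle shapes are visible: brown at (346,222) and (405,171), green at (320,268), pink at (343,246) and blue at (417,155). In the top view the browns are at (337,218) and (430,217). Only the two brown ones fit, since green, pink and blue are excluded. I'll confirm that in an enlarged crop.

Run:
```python
import cv2,numpy as np
s=cv2.imread("pics/scene0.png");t=cv2.imread("pics/top0.png")
a=cv2.resize(s[140:290,300:440],None,fx=2.8,fy=2.8,interpolation=cv2.INTER_CUBIC)[:420,:392]
b=cv2.resize(s[215:350,165:285],None,fx=3.1,fy=3.1,interpolation=cv2.INTER_CUBIC)[:420,:372]
b=cv2.copyMakeBorder(b,0,420-b.shape[0],0,0,cv2.BORDER_CONSTANT)
top=np.hstack([a,b])
c=cv2.resize(t[145:255,155:475],(top.shape[1],180),interpolation=cv2.INTER_CUBIC) if 0 else cv2.resize(t[150:252,155:475],None,fx=top.shape[1]/320,fy=1.76)
cv2.imwrite("pics/crop1.png",np.vstack([top,c])); print(top.shape,c.shape)
```

```text
(420, 764, 3) (180, 764, 3)
```

View pics/crop1.png

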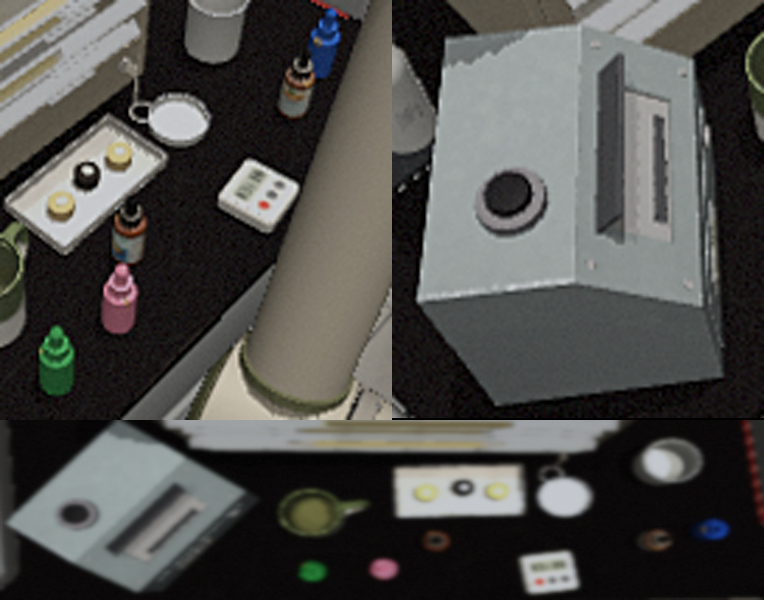

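The crop confirms it. The brown, amber-labelled bottles at crop (129,230) and (297,87) are the ones meant, with the timer between them. Green, pink and blue are decoys. Next I'll fit the poses.

```bash
cat > h.py <<'E'
from rig import env, optics
import cv2,numpy as np
from scipy.optimize import least_squares
from scipy.spatial.transform import Rotation as Ro
C={"scene":(394.9,(321.7,201.2),[0.0859,0.4626,0.9875],[[-0.7278,-0.5412,0.4213],[-0.6858,0.5766,-0.444],[-0.0026,-0.6121,-0.7908]]),
"top":(490.3,(317.3,198.3),[0.4315,-0.0224,1.5718],[[-0.0297,-0.9965,0.0776],[-0.9995,0.0307,0.0113],[-0.0137,-0.0772,-0.9969]])}
def proj(c,p):
    f,cc,o,R=C[c]; q=(np.asarray(p)-o)@np.array(R); return f*q[...,:2]/q[...,2:]+cc
def ray(c,uv,z):
    f,cc,o,R=C[c]; d=np.array(R)@[(uv[0]-cc[0])/f,(uv[1]-cc[1])/f,1]; return np.array(o)+d*(z-o[2])/d[2]
def rel(p,R,s=None):
    "numbers for arm_command: shift and turn from current pose to world p,R"
    s=s or env.observe(); T=s["tool_rot"]
    return np.round(np.r_[T.T@(np.asarray(p)-s["position"])/.5, Ro.from_matrix(T.T@R).as_rotvec(degrees=True)/120],3).tolist()
def down(yaw,tilt=0):
    "tool x along yaw; tilt moves tool z from down toward x"
    y=np.radians(yaw);t=np.radians(tilt); h=np.array([np.cos(y),np.sin(y),0]);u=np.array([0,0,1.])
    z=np.sin(t)*h-np.cos(t)*u; x=np.cos(t)*h+np.sin(t)*u
    return np.c_[x,np.cross(z,x),z]
E
python3 - <<'E'
from h import *
sc=[((-13,-105,214),(225.6,223.4)),((-13,105,214),(224,306.3)),((90,105,214),(173.4,311.8)),((90,-105,214),(182.4,227.9)),((-90,-105,150),(262.7,234.4)),((-90,105,150),(271.8,312.7))]
tp=[((90,105,214),(158.4,208)),((-90,105,150),(215.7,246.9)),((-90,-105,150),(262.6,193.8))]
def W(v,m):
    c,s=np.cos(v[2]),np.sin(v[2]); m=np.array(m)/1e3; return np.c_[v[0]+c*m[:,0]-s*m[:,1],v[1]+s*m[:,0]+c*m[:,1],m[:,2]]
f=lambda v:np.r_[(proj("scene",W(v,[a for a,_ in sc]))-[b for _,b in sc]).ravel(),(proj("top",W(v,[a for a,_ in tp]))-[b for _,b in tp]).ravel()]
r=least_squares(f,[.5,.3,np.radians(43)],loss="soft_l1"); print(r.x,np.degrees(r.x[2]),np.round(r.fun,1))
w=W(r.x,[(-53,0,181),(40,0,230)]);print("mouth",w[0], "proj",proj("scene",w[0]),proj("top",w[0]))
print("button",[ray(c,uv,.23) for c,uv in(("scene",(202.7,278.2)),("top",(187,203)))], "at z.24",ray("scene",(202.7,278.2),.24),ray("top",(187,203),.24))
for n,bt,bs,t in(("near",(346.8,212.5),(346.4,231),(337.5,218.5)),("far",(407.5,162.1),(405,180),(429.5,217.5))):
    print(n,ray("scene",bt,.102),ray("scene",bs,0),ray("top",t,.07))
for n,t in(("pink",(316,235)),("green",(286,236)),("blue",(454,212))):print(n,ray("top",t,.09))
E
```

```text
[0.54584249 0.30567302 0.88577719] 50.751294475301236 [ 1.2 -1.   1.2 -0.6  0.7  0.2  0.3 -0.8 -0.2 -0.9 -5.6  0.4 -1.9  0.9
 -3.6  1.  -5.8 -3.2]
mouth [0.51231003 0.26462945 0.181     ] proj [246.46649968 266.07801906] [222.38990052 210.82242164]
button [array([0.53162841, 0.35854989, 0.23      ]), array([0.53401215, 0.35181546, 0.23      ])] at z.24 [0.52574421 0.35992349 0.24      ] [0.53324816 0.34902656 0.24      ]
near [ 0.47970722 -0.05336866  0.102     ] [ 0.48099039 -0.06041228  0.        ] [ 0.48451136 -0.06534458  0.07      ]
far [ 0.4697304  -0.32515399  0.102     ] [ 4.72355443e-01 -3.44098872e-01  1.11022302e-16] [ 0.47908293 -0.34613345  0.07      ]
pink [0.43606462 0.00161295 0.09      ]
green [0.43574951 0.09216607 0.09      ]
blue [ 0.4927815  -0.41618414  0.09      ]
```

Run:
```python
from h import *
s=cv2.imread("pics/scene0.png");t=cv2.imread("pics/top0.png")
a=cv2.resize(s[215:350,165:285],(400,450),interpolation=cv2.INTER_CUBIC)
b=cv2.resize(t[145:255,155:267],(400,393),interpolation=cv2.INTER_CUBIC)
def W(v,m):
    c,q=np.cos(v[2]),np.sin(v[2]); m=np.array(m)/1e3; return np.c_[v[0]+c*m[:,0]-q*m[:,1],v[1]+q*m[:,0]+c*m[:,1],m[:,2]]
sc=[((-13,-105,214),(225.6,223.4)),((-13,105,214),(224,306.3)),((90,105,214),(173.4,311.8)),((90,-105,214),(182.4,227.9)),((-90,-105,150),(262.7,234.4))]
r=least_squares(lambda v:(proj("scene",W(v,[x for x,_ in sc]))-[y for _,y in sc]).ravel(),[.5,.3,.8]);print(r.x,np.degrees(r.x[2]),np.round(r.fun,1))
P=W(r.x,[(-13,-105,214),(-13,105,214),(90,105,214),(90,-105,214),(-90,-105,150),(-90,105,150),(-90,-105,0),(-90,105,0)])
M=W(r.x,[(-53-20*x,60*y,181-16.7*x) for x,y in((1,1),(1,-1),(-1,-1),(-1,1))])
for im,c,o,k in((a,"scene",(165,215),400/120),(b,"top",(155,145),400/112)):
    q=((proj(c,P)-o+.5)*k).astype(int)
    for i,j in((0,1),(1,2),(2,3),(3,0),(0,4),(1,5),(4,5),(4,6),(5,7),(6,7)):cv2.line(im,tuple(map(int,q[i])),tuple(map(int,q[j])),(0,0,255),1)
    cv2.polylines(im,[((proj(c,M)-o+.5)*k).astype(np.int32)],True,(0,255,255),1)
b=cv2.copyMakeBorder(b,0,57,0,0,cv2.BORDER_CONSTANT)
cv2.imwrite("pics/box1.png",np.hstack([a,b]))
```

```text
[0.54575055 0.30761174 0.88094907] 50.47466351805432 [ 0.8 -0.5  0.2  0.2 -0.4  0.7 -0.1 -0.5 -0.5 -0.3]
```

View pics/box1.png

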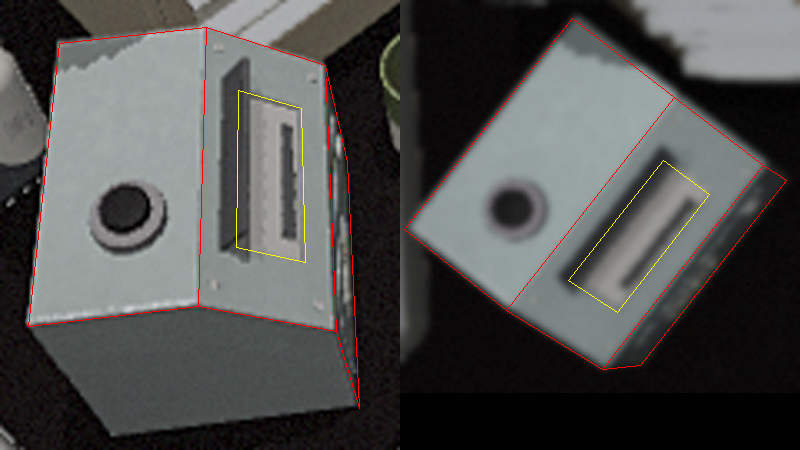

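The wireframe lies on the box in both views, so the box is at (0.546, 0.308) with yaw 50.5°. The button is at about (0.536, 0.355, 0.222). Now I'll overlay the bottle estimates and compute the first move.

Run:
```python
from h import *
ims={c:cv2.imread(f"pics/{c}0.png") for c in C}
def rings(x,y):
    th=np.linspace(0,2*np.pi,24)
    return [np.c_[x+r*np.cos(th),y+r*np.sin(th),0*th+z] for z,r in((0,.0165),(.058,.0165),(.077,.012),(.102,.0065))]
rows=[]
for x,y in((.4815,-.061),(.474,-.342)):
    row=[]
    for c in("scene","top"):
        o=np.round(proj(c,(x,y,.05))-[18,18]).astype(int); im=cv2.resize(ims[c][o[1]:o[1]+36,o[0]:o[0]+36],(288,288),interpolation=cv2.INTER_CUBIC); raw=im.copy()
        for g in rings(x,y): cv2.polylines(im,[((proj(c,g)-o+.5)*8).astype(np.int32)],True,(0,255,255),1)
        row+=[im]
    rows.append(np.hstack(row))
cv2.imwrite("pics/bot1.png",np.vstack(rows))
for yaw in(26.5,10,0,90):
  print(yaw,rel((.474,-.342,.17),down(yaw)))
```

```text
26.5 [0.543, -0.064, 0.16, -0.001, -0.0, 0.0]
10 [0.543, -0.064, 0.16, -0.001, -0.0, 0.138]
0 [0.543, -0.064, 0.16, -0.001, 0.0, 0.221]
90 [0.543, -0.064, 0.16, -0.0, -0.0, -0.529]
```

View pics/bot1.png

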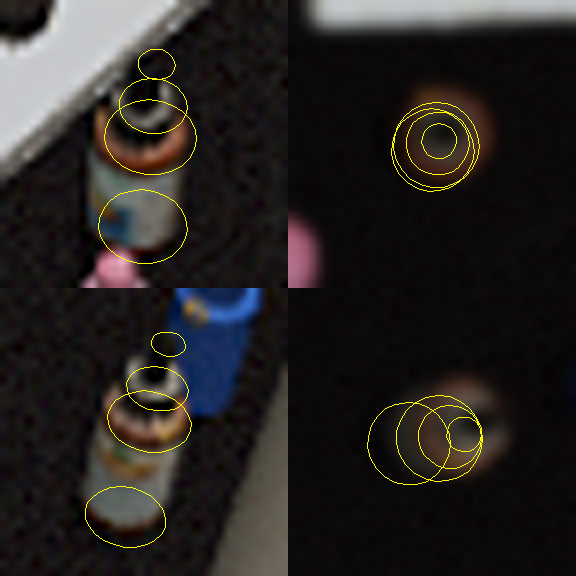

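The overlays put the near bottle at about (0.484, -0.062) and the far one at about (0.476, -0.346), each good to about 4 mm. I'll pick the far one first, with the fingers closing along world x, clear of the blue bottle.

Run:
```python
from h import *
print(rel((.476,-.346,.19),down(90)))
```

```text
[0.543, -0.055, 0.12, -0.0, -0.0, -0.529]
```

Emit:
arm_command:
  commands: [-0.3,0.543,-0.055,0.12,0,0,-0.529,-0.3,0.543,-0.055,0.12,0,0,-0.529,-0.3,0.543,-0.055,0.12,0,0,-0.529,-0.3,0.543,-0.055,0.12,0,0,-0.529,-0.3,0.543,-0.055,0.12,0,0,-0.529,-0.3,0.543,-0.055,0.12,0,0,-0.529,-0.3,0.543,-0.055,0.12,0,0,-0.529,-0.3,0.543,-0.055,0.12,0,0,-0.529,-0.3,0.543,-0.055,0.12,0,0,-0.529,-0.3,0.543,-0.055,0.12,0,0,-0.529,-0.3,0.543,-0.055,0.12,0,0,-0.529]
  newtons: 30

```text
time_s: 1.02
position: [0.4761, -0.3462, 0.19]
tool_rot: [[0.003, 1.0, -0.0], [1.0, -0.003, 0.0], [0.0, -0.0, -1.0]]
ft_force: [0.1, -0.9, 0.2]
grip_width: 0.0555
gripper_force: 0.0
```

Run:
```python
from h import *
s=env.observe(); print(s["time_s"],s["position"],s["grip_width"],s["q"]); print(rel((.476,-.346,.056),down(90)))
ims=[]
for c in C:
    d=optics.get_image(c)["image"][:,:,::-1]; u,v=proj(c,(.476,-.346,.08)).astype(int)
    ims.append(cv2.resize(d[v-50:v+50,u-40:u+40],(400,500),interpolation=cv2.INTER_CUBIC))
cv2.imwrite("pics/hover1.png",np.hstack(ims))
```

```text
1.0167 [ 0.47612433 -0.34621849  0.19003087] 0.05551416116704118 [-4.75359541e+01  2.84014039e+01  7.36587280e+01 -1.01623218e-03
  7.79772954e+01 -4.73449450e+01]
[0.0, -0.0, 0.268, -0.0, -0.0, -0.002]
```

View pics/hover1.png

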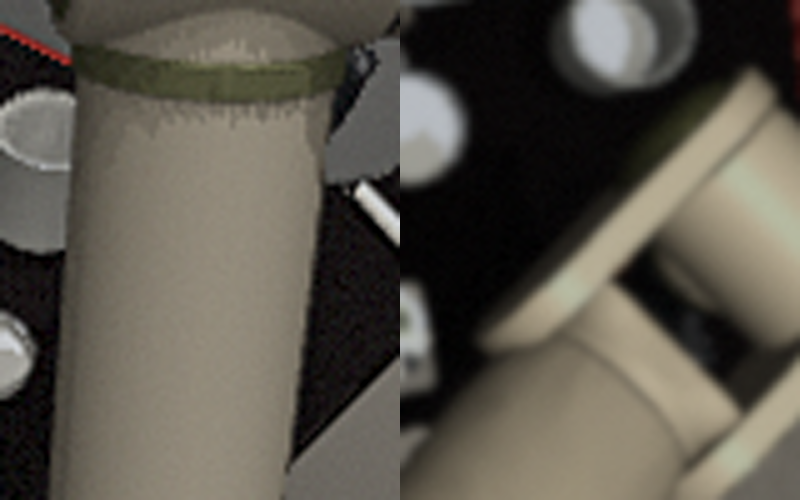

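The arm hides the bottle in both views, at scene crop centre and top crop right, so this look adds nothing. I'll descend on the estimate and watch the force.

Emit:
arm_command:
  commands: [-0.3,0,0,0.07,0,0,0,-0.3,0,0,0.12,0,0,0,-0.3,0,0,0.16,0,0,0,-0.3,0,0,0.2,0,0,0,-0.3,0,0,0.23,0,0,0,-0.3,0,0,0.25,0,0,0,-0.3,0,0,0.268,0,0,0,-0.3,0,0,0.268,0,0,0]

```text
time_s: 1.78
position: [0.4757, -0.3461, 0.055]
tool_rot: [[0.001, 1.0, -0.001], [1.0, -0.001, 0.002], [0.002, -0.001, -1.0]]
ft_force: [-0.5, 0.3, 0.1]
grip_width: 0.0556
gripper_force: 0.0
```

Emit:
arm_command:
  commands: [1,0,0,0,0,0,0,1,0,0,0,0,0,0,1,0,0,0,0,0,0,1,0,0,0,0,0,0,1,0,0,0,0,0,0,1,0,0,0,0,0,0]
  newtons: 30

```text
time_s: 2.28
position: [0.4766, -0.3467, 0.0573]
tool_rot: [[0.0, 1.0, 0.001], [1.0, -0.0, -0.002], [-0.002, 0.001, -1.0]]
ft_force: [1.0, 0.1, 7.1]
grip_width: 0.031
gripper_force: 29.9
```

Emit:
arm_command:
  commands: [1,0,0,-0.04,0,0,0,1,0,0,-0.1,0,0,0,1,0,0,-0.18,0,0,0,1,0,0,-0.26,0,0,0,1,0,0,-0.34,0,0,0,1,0.03,0,-0.41,0,0,0,1,0.1,0,-0.46,0,0,0,1,0.17,0,-0.486,0,0,0,1,0.25,0,-0.486,0,0,0,1,0.33,0,-0.486,0,0,0,1,0.39,0,-0.486,0,0,0,1,0.42,0,-0.486,0,0,0]

```text
time_s: 3.28
position: [0.4755, -0.1329, 0.2996]
tool_rot: [[-0.002, 1.0, -0.0], [1.0, 0.002, 0.001], [0.001, -0.0, -1.0]]
ft_force: [-0.6, -0.1, -0.3]
grip_width: 0.0313
gripper_force: 30.0
```

```bash
cat >> h.py <<'E'
YAW=50.5
bx=np.array([np.cos(np.radians(YAW)),np.sin(np.radians(YAW)),0]);Z=np.array([0,0,1.])
mouth=np.array([.5458,.3076,0])-.053*bx+.181*Z
nin=.643*bx-.766*Z; dn=-.766*bx-.643*Z
def P(d,off=.003,lat=0): return mouth+dn*off-nin*d+lat*np.cross(Z,bx)
RI=down(YAW,40)
E
python3 - <<'E'
from h import *
s=env.observe(); print(s["time_s"],s["position"],s["grip_width"],s["gripper_force"],s["ft_force"]); print(P(.16),P(.11),rel(P(.16),RI))
ims=[]
for c in C:
    d=optics.get_image(c)["image"][:,:,::-1]; u,v=proj(c,s["position"]).astype(int)
    ims.append(cv2.resize(d[v-50:v+50,u-40:u+40],(400,500),interpolation=cv2.INTER_CUBIC))
cv2.imwrite("pics/held1.png",np.hstack(ims))
E
```

```text
3.2833 [ 0.47551156 -0.13287134  0.29959827] 0.03132729611355725 29.95497276628157 [-0.63714001 -0.14199262 -0.29583401]
[0.44518642 0.18554597 0.301631  ] [0.46563633 0.2103537  0.263331  ] [0.637, -0.059, -0.004, -0.115, 0.319, 0.316]
```

View pics/held1.png

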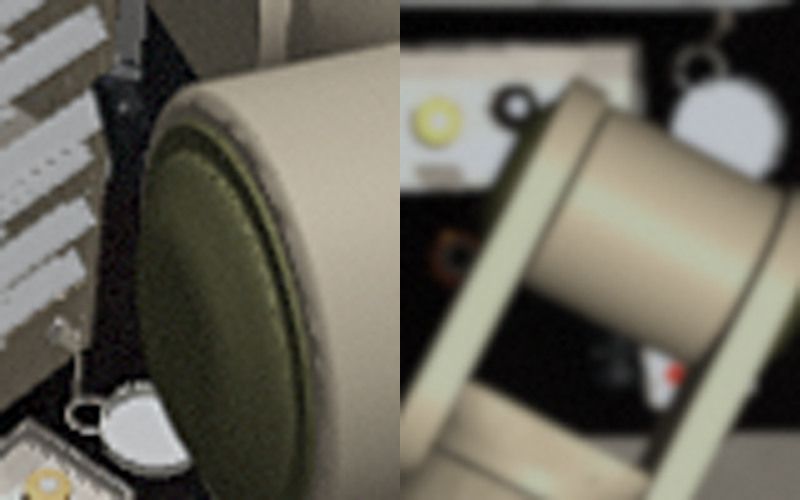

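The bottle is held (31 mm, 30 N) though hidden by the wrist. The near brown bottle is still standing, at top crop (455,255). I'll move to the approach pose.

Emit:
arm_command:
  commands: [1,0.06,-0.006,0,-0.012,0.032,0.032,1,0.13,-0.012,0,-0.023,0.064,0.063,1,0.2,-0.018,0,-0.035,0.096,0.095,1,0.27,-0.024,0,-0.046,0.128,0.126,1,0.34,-0.03,0,-0.058,0.16,0.158,1,0.41,-0.036,-0.004,-0.07,0.192,0.19,1,0.48,-0.042,-0.004,-0.081,0.224,0.221,1,0.54,-0.048,-0.004,-0.092,0.256,0.253,1,0.59,-0.054,-0.004,-0.104,0.288,0.285,1,0.637,-0.059,-0.004,-0.115,0.319,0.316,1,0.637,-0.059,-0.004,-0.115,0.319,0.316,1,0.637,-0.059,-0.004,-0.115,0.319,0.316]

```text
time_s: 4.38
position: [0.4465, 0.182, 0.301]
tool_rot: [[0.488, 0.772, 0.408], [0.593, -0.636, 0.494], [0.641, 0.001, -0.768]]
ft_force: [0.1, -0.9, -0.9]
grip_width: 0.0311
gripper_force: 30.0
```

Run:
```python
from h import *
s=env.observe(); print(s["time_s"],np.round(s["position"]-P(.16),4),np.round(s["q"],0),s["ft_force"]); print(rel(P(.10),RI),rel(P(.0),RI),rel(P(-.012),RI))
d=optics.get_image("scene")["image"][:,:,::-1]
cv2.imwrite("pics/ap1.png",cv2.resize(d[120:330,140:400],(780,600),interpolation=cv2.INTER_CUBIC))
```

```text
4.3833 [ 0.0013 -0.0036 -0.0006] [ -9.   2. 102.  39.  60.  15.] [ 0.09917675 -0.85692993 -0.89312229]
[0.004, -0.007, 0.121, 0.0, 0.001, 0.0] [0.005, -0.007, 0.322, 0.0, 0.001, 0.0] [0.005, -0.007, 0.346, 0.0, 0.001, 0.0]
```

View pics/ap1.png

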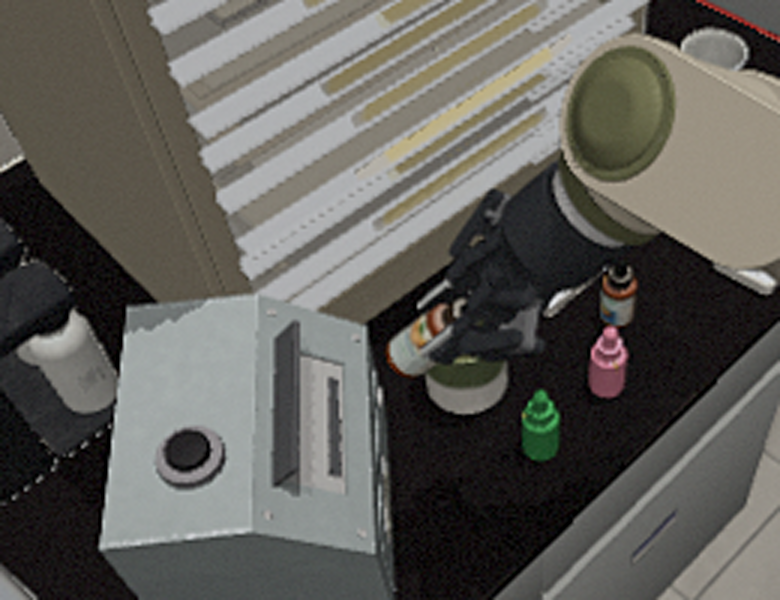

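The held bottle is visible with its base at about crop (405,352) and shoulder at about (448,315), and it looks offset in the grip. Let me compute by how much.

Run:
```python
from h import *
s=env.observe();T=s["tool_rot"];p=s["position"]
k=lambda v:np.round(((proj("scene",v)-[140,120]+.5)*3-.5),0)
for d in(.057,0,-.02):print(d,k(p+T[:,2]*d),"x+10mm",k(p+T[:,2]*d+T[:,0]*.01),"y+10",k(p+T[:,2]*d+T[:,1]*.01))
print(k(p+T[:,2]*.019))
im=cv2.imread("pics/ap1.png")
q=lambda x,y,z:tuple(map(int,k(p+T@np.array([x,y,z]))))
for z,r in((.057,.0165),(.0,.0165),(-.045,.0065)):
    for xo,col in((0,(0,255,255)),):
        cv2.polylines(im,[np.array([q(xo+r*np.cos(a),r*np.sin(a),z) for a in np.linspace(0,6.28,24)])],True,col,1)
cv2.imwrite("pics/ap1b.png",cv2.resize(im[230:400,360:560],(800,680))[:600])
```

```text
0.057 [401. 374.] x+10mm [389. 370.] y+10 [400. 362.]
0 [447. 335.] x+10mm [436. 331.] y+10 [446. 323.]
-0.02 [465. 320.] x+10mm [453. 316.] y+10 [463. 308.]
[431. 348.]
```

View pics/ap1b.png

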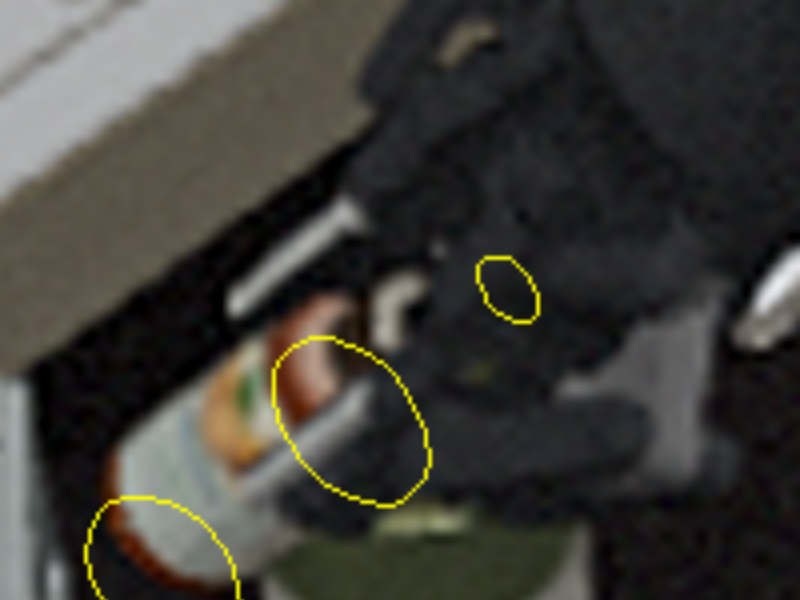

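My y-scale in that overlay was wrong (2.857, not 3). With that corrected, the base is predicted at (401,356) against about (402,357) seen, so the bottle is centred in the grip. Now the insertion.

Emit:
arm_command:
  commands: [1,0.004,-0.007,0.05,0,0,0,1,0.005,-0.007,0.11,0,0,0,1,0.005,-0.007,0.16,0,0,0,1,0.005,-0.007,0.2,0,0,0,1,0.005,-0.007,0.225,0,0,0,1,0.005,-0.007,0.25,0,0,0,1,0.005,-0.007,0.275,0,0,0,1,0.005,-0.007,0.3,0,0,0,1,0.005,-0.007,0.32,0,0,0,1,0.005,-0.007,0.335,0,0,0,1,0.005,-0.007,0.346,0,0,0,1,0.005,-0.007,0.346,0,0,0]

```text
time_s: 5.43
position: [0.5164, 0.2713, 0.1693]
tool_rot: [[0.489, 0.771, 0.408], [0.592, -0.637, 0.494], [0.641, -0.0, -0.768]]
ft_force: [-1.1, -0.5, -3.3]
grip_width: 0.0313
gripper_force: 30.0
```

Run:
```python
from h import *
s=env.observe(); print(s["time_s"],np.round(s["tool_rot"].T@(s["position"]-P(-.012)),4),s["grip_width"],s["tool_rot"].T@s["ft_force"])
```

```text
5.4333 [0.0003 0.0004 0.001 ] 0.03134984659518406 [-2.99374487 -0.52747631  1.84319245]
```

Inserted, with low force. Next I release to 55 mm and back out.

Emit:
arm_command:
  commands: [-0.3,0,0,0,0,0,0,-0.3,0,0,0,0,0,0,-0.3,0,0,0,0,0,0,-0.3,0,0,0,0,0,0,-0.3,0,0,-0.03,0,0,0,-0.3,0,0,-0.08,0,0,0,-0.3,0,0,-0.14,0,0,0,-0.3,0,0,-0.2,0,0,0,1,0,0,-0.23,0,0,0,1,0,0,-0.24,0,0,0,1,0,0,-0.24,0,0,0,1,0,0,-0.24,0,0,0]

```text
time_s: 6.43
position: [0.4671, 0.2123, 0.262]
tool_rot: [[0.488, 0.771, 0.409], [0.591, -0.637, 0.494], [0.642, 0.0, -0.767]]
ft_force: [-0.3, -0.8, 0.0]
grip_width: 0.0073
gripper_force: 0.0
```

Run:
```python
from h import *
s=env.observe(); print(s["time_s"],s["grip_width"],s["tool_rot"].T@s["ft_force"],rel(P(-.016),RI))
d=optics.get_image("scene")["image"][:,:,::-1]
cv2.imwrite("pics/rel1.png",cv2.resize(d[190:320,160:320],(800,600)[:1]+(600,)[:1] if 0 else (738,600),interpolation=cv2.INTER_CUBIC))
```

```text
6.4333 0.007273479025569776 [-0.59272524  0.25482581 -0.5105293 ] [-0.002, -0.0, 0.247, 0.001, 0.001, -0.0]
```

View pics/rel1.png

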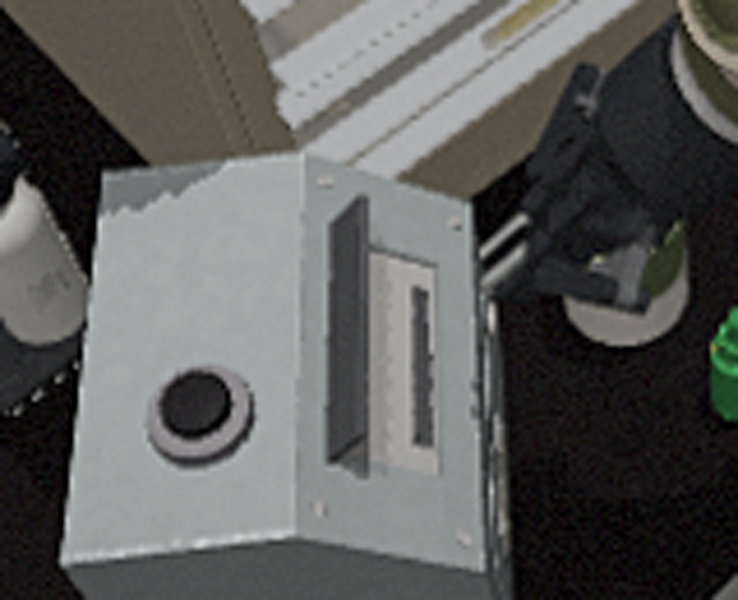

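The bottle is gone and the flap is shut, at (405,355) in the crop. My ten pictures are used up, so from here I check images numerically. On to the near bottle.

Run:
```python
from h import *
s=env.observe(); print(rel(P(.16),RI)); s["position"]=P(.16);print(rel((.484,-.062,.24),down(90),s))
# numeric flap check & bottle refinement from unobstructed first pictures
d=optics.get_image("scene")["image"][:,:,::-1].astype(int);a=cv2.imread("pics/scene0.png").astype(int)
M=np.array([proj("scene",P(0,0)+dn*o+np.cross(Z,bx)*l) for o,l in((-.026,-.06),(-.026,.06),(.026,.06),(.026,-.06))])
m=cv2.fillPoly(np.zeros((400,640),np.uint8),[M.round().astype(np.int32)],1)>0
print("flap diff",np.abs(d-a)[m].mean(), np.abs(d-a)[m].max())
```

```text
[-0.002, 0.001, -0.106, 0.0, 0.001, -0.001]
[-0.334, 0.375, -0.119, 0.114, -0.319, -0.316]
flap diff 2.5983522142121522 10
```

Emit:
arm_command:
  commands: [-0.3,-0.001,0,-0.05,0,0,0,-0.3,-0.002,0.001,-0.106,0,0,0,-0.3,-0.039,0.042,-0.119,0.013,-0.035,-0.035,-0.3,-0.076,0.084,-0.132,0.025,-0.071,-0.07,-0.3,-0.113,0.125,-0.146,0.038,-0.106,-0.105,-0.3,-0.15,0.167,-0.159,0.051,-0.142,-0.14,-0.3,-0.187,0.208,-0.172,0.063,-0.177,-0.176,-0.3,-0.225,0.25,-0.185,0.076,-0.213,-0.211,-0.3,-0.262,0.292,-0.199,0.089,-0.248,-0.246,-0.3,-0.299,0.334,-0.212,0.101,-0.284,-0.281,-0.3,-0.336,0.376,-0.225,0.114,-0.319,-0.316,-0.3,-0.336,0.376,-0.225,0.114,-0.319,-0.316]

```text
time_s: 7.53
position: [0.4849, -0.0647, 0.2384]
tool_rot: [[-0.002, 1.0, -0.003], [1.0, 0.002, -0.003], [-0.003, -0.003, -1.0]]
ft_force: [-1.0, -0.0, -0.5]
grip_width: 0.0557
gripper_force: 0.0
```

Run:
```python
from h import *
s=env.observe(); print(s["time_s"],s["position"]);print(rel((.484,-.062,.057),down(90)))
```

```text
7.5333 [ 0.4849117  -0.06467194  0.23838162]
[0.006, -0.001, 0.363, -0.001, 0.001, 0.001]
```

Emit:
arm_command:
  commands: [-0.3,0.006,0,0.06,0,0,0,-0.3,0.006,0,0.13,0,0,0,-0.3,0.006,0,0.2,0,0,0,-0.3,0.006,0,0.25,0,0,0,-0.3,0.006,0,0.29,0,0,0,-0.3,0.006,0,0.32,0,0,0,-0.3,0.006,0,0.345,0,0,0,-0.3,0.006,0,0.361,0,0,0,-0.3,0.006,0,0.361,0,0,0]

```text
time_s: 8.28
position: [0.4834, -0.0588, 0.0587]
tool_rot: [[0.001, 1.0, -0.001], [1.0, -0.001, 0.001], [0.001, -0.001, -1.0]]
ft_force: [-1.5, 0.5, 0.4]
grip_width: 0.0551
gripper_force: 0.0
```

Emit:
arm_command:
  commands: [1,0,0,0,0,0,0,1,0,0,0,0,0,0,1,0,0,0,0,0,0,1,0,0,0,0,0,0,1,0,0,0,0,0,0,1,0,0,0,0,0,0]
  newtons: 30

```text
time_s: 8.78
position: [0.4846, -0.0598, 0.061]
tool_rot: [[0.001, 1.0, 0.003], [1.0, -0.001, -0.001], [-0.001, 0.003, -1.0]]
ft_force: [0.7, 0.6, 5.1]
grip_width: 0.0308
gripper_force: 30.7
```

Emit:
arm_command:
  commands: [1,0,0,-0.04,0,0,0,1,0,0,-0.1,0,0,0,1,0,0,-0.18,0,0,0,1,0,0,-0.26,0,0,0,1,0,0,-0.34,0,0,0,1,0,0,-0.41,0,0,0,1,0,0,-0.46,0,0,0,1,0,0,-0.48,0,0,0,1,0,0,-0.48,0,0,0,1,0,0,-0.48,0,0,0]

```text
time_s: 9.62
position: [0.4834, -0.0595, 0.2998]
tool_rot: [[0.001, 1.0, 0.001], [1.0, -0.001, -0.0], [-0.0, 0.001, -1.0]]
ft_force: [0.3, -0.2, -1.0]
grip_width: 0.0309
gripper_force: 30.1
```

Run:
```python
from h import *
s=env.observe(); print(s["time_s"],s["position"],s["grip_width"]);print(rel(P(.16),RI))
```

```text
9.6167 [ 0.48336904 -0.05951897  0.29984593] 0.030938273106422727
[0.49, -0.077, -0.004, -0.114, 0.32, 0.315]
```

Emit:
arm_command:
  commands: [1,0.049,-0.008,0,-0.012,0.032,0.032,1,0.1,-0.016,0,-0.023,0.064,0.063,1,0.15,-0.024,0,-0.035,0.096,0.095,1,0.2,-0.032,0,-0.046,0.128,0.126,1,0.25,-0.04,0,-0.057,0.16,0.158,1,0.3,-0.048,-0.004,-0.069,0.192,0.19,1,0.35,-0.055,-0.004,-0.08,0.224,0.221,1,0.4,-0.062,-0.004,-0.091,0.256,0.252,1,0.45,-0.07,-0.004,-0.103,0.288,0.284,1,0.49,-0.077,-0.004,-0.114,0.32,0.315,1,0.49,-0.077,-0.004,-0.114,0.32,0.315,1,0.49,-0.077,-0.004,-0.114,0.32,0.315]

```text
time_s: 10.62
position: [0.4443, 0.1858, 0.3006]
tool_rot: [[0.488, 0.773, 0.406], [0.593, -0.634, 0.496], [0.641, -0.002, -0.768]]
ft_force: [0.8, -0.4, -0.2]
grip_width: 0.0307
gripper_force: 30.1
```

Run:
```python
from h import *
optics.get_image("top")
s=env.observe(); print(s["time_s"],np.round(s["tool_rot"].T@(s["position"]-P(.16)),4),s["grip_width"],s["ft_force"]); print(rel(P(-.012),RI))
# bottle offset: compare with the picture before (same pose): shift of held bottle region
d=cv2.cvtColor(optics.get_image("scene")["image"],cv2.COLOR_RGB2BGR); cv2.imwrite("pics/ap2.png",d)
a=cv2.imread("pics/ap1.png"); b=cv2.resize(d[120:330,140:400],(780,600),interpolation=cv2.INTER_CUBIC)
t=a[290:385,380:470]; r=cv2.matchTemplate(b[230:440,320:540],t,cv2.TM_CCOEFF_NORMED); print(cv2.minMaxLoc(r)[1],np.array(cv2.minMaxLoc(r)[3])+[320,230],"ref 380,290")
```

```text
10.6667 [-0.0005  0.0002  0.0001] 0.030792483371871276 [-0.3882964  -0.58103192 -0.82441683]
[0.002, 0.0, 0.344, -0.001, 0.001, 0.001]
0.8222059607505798 [376 295] ref 380,290
```

The second bottle sits like the first in the grip (template shift under 2 px). Same insertion.

Emit:
arm_command:
  commands: [1,0.002,0,0.05,0,0,0,1,0.002,0,0.11,0,0,0,1,0.002,0,0.16,0,0,0,1,0.002,0,0.2,0,0,0,1,0.002,0,0.225,0,0,0,1,0.002,0,0.25,0,0,0,1,0.002,0,0.275,0,0,0,1,0.002,0,0.3,0,0,0,1,0.002,0,0.32,0,0,0,1,0.002,0,0.335,0,0,0,1,0.002,0,0.345,0,0,0,1,0.002,0,0.345,0,0,0]

```text
time_s: 11.72
position: [0.5166, 0.2716, 0.1697]
tool_rot: [[0.487, 0.772, 0.408], [0.592, -0.635, 0.496], [0.642, -0.0, -0.767]]
ft_force: [-0.9, -1.7, -2.7]
grip_width: 0.0305
gripper_force: 30.0
```

Emit:
arm_command:
  commands: [-0.3,0,0,0,0,0,0,-0.3,0,0,0,0,0,0,-0.3,0,0,0,0,0,0,-0.3,0,0,0,0,0,0,-0.3,0,0,-0.03,0,0,0,-0.3,0,0,-0.08,0,0,0,-0.3,0,0,-0.14,0,0,0,-0.3,0,0,-0.2,0,0,0,1,0,0,-0.24,0,0,0,1,0,0,-0.25,0,0,0,1,0,0,-0.25,0,0,0,1,0,0,-0.25,0,0,0]

```text
time_s: 12.72
position: [0.4656, 0.2097, 0.2661]
tool_rot: [[0.486, 0.772, 0.409], [0.591, -0.636, 0.496], [0.643, 0.001, -0.766]]
ft_force: [0.7, -0.8, -0.2]
grip_width: 0.0074
gripper_force: 0.0
```

```bash
cat > flap.py <<'E'
from h import *
d=optics.get_image("scene")["image"][:,:,::-1].astype(int);a=cv2.imread("pics/scene0.png").astype(int)
M=np.array([proj("scene",P(0,0)+dn*o+np.cross(Z,bx)*l) for o,l in((-.026,-.06),(-.026,.06),(.026,.06),(.026,-.06))])
m=cv2.fillPoly(np.zeros((400,640),np.uint8),[M.round().astype(np.int32)],1)>0
print("flap diff",np.abs(d-a)[m].mean(), np.abs(d-a)[m].max())
E
python3 flap.py
python3 - <<'E'
from h import *
s=env.observe();print(s["time_s"],s["position"]);print("push",rel(P(-.016),RI)); print("above button",rel((.536,.355,.30),down(50.5)),rel((.46,.2,.33),down(50.5)))
E
```

```text
flap diff 3.0202540336422934 11
12.7667 [0.46544327 0.20991324 0.26559037]
push [-0.002, -0.0, 0.256, -0.0, -0.0, 0.0]
above button [0.285, -0.075, 0.149, -0.0, -0.333, 0.0] [0.066, 0.004, -0.113, -0.0, -0.333, 0.0]
```

The flap is shut after both bottles (image difference at noise level). Now I go above the button with closed fingers.

Emit:
arm_command:
  commands: [1,0.01,0,-0.02,0,-0.055,0,1,0.02,0,-0.04,0,-0.11,0,1,0.03,0.001,-0.06,0,-0.165,0,1,0.045,0.002,-0.08,0,-0.22,0,1,0.055,0.003,-0.1,0,-0.28,0,1,0.066,0.004,-0.113,0,-0.333,0,1,0.11,-0.01,-0.06,0,-0.333,0,1,0.155,-0.03,0,0,-0.333,0,1,0.2,-0.045,0.05,0,-0.333,0,1,0.245,-0.06,0.1,0,-0.333,0,1,0.285,-0.075,0.149,0,-0.333,0,1,0.285,-0.075,0.149,0,-0.333,0]

```text
time_s: 13.77
position: [0.5369, 0.3596, 0.2955]
tool_rot: [[0.632, 0.775, -0.005], [0.775, -0.632, -0.0], [-0.003, -0.004, -1.0]]
ft_force: [0.8, 0.6, -0.2]
grip_width: -0.0001
gripper_force: 0.0
```

Run:
```python
from h import *
optics.get_image("top")
s=env.observe();print(s["time_s"],s["position"],s["ft_force"],s["grip_width"]);print(rel((.536,.355,.247),down(50.5)))
```

```text
13.8167 [0.53636563 0.35760785 0.29668277] [-0.61392204 -1.23351426  0.38100144] -3.758597052891926e-05
[-0.004, 0.003, 0.099, -0.001, 0.002, 0.002]
```

Emit:
arm_command:
  commands: [1,-0.004,0.003,0.03,0,0,0,1,-0.004,0.003,0.055,0,0,0,1,-0.004,0.003,0.07,0,0,0,1,-0.004,0.003,0.08,0,0,0,1,-0.004,0.003,0.088,0,0,0,1,-0.004,0.003,0.094,0,0,0,1,-0.004,0.003,0.098,0,0,0,1,-0.004,0.003,0.1,0,0,0,1,-0.004,0.003,0.1,0,0,0]

```text
time_s: 14.57
position: [0.5361, 0.3521, 0.2516]
tool_rot: [[0.636, 0.772, 0.002], [0.772, -0.636, 0.001], [0.002, 0.001, -1.0]]
ft_force: [-2.6, -0.7, 3.9]
grip_width: 0.0001
gripper_force: 1.8
```

Emit:
arm_command:
  commands: [1,0,0,0.004,0,0,0,1,0,0,0.008,0,0,0,1,0,0,0.01,0,0,0,1,0,0,0.012,0,0,0,1,0,0,0.012,0,0,0]

```text
time_s: 14.98
position: [0.5361, 0.3522, 0.2491]
tool_rot: [[0.635, 0.772, 0.006], [0.772, -0.635, 0.002], [0.006, 0.003, -1.0]]
ft_force: [-6.4, -5.1, 23.1]
grip_width: -0.0002
gripper_force: 11.2
```

23 N, so something bottomed out. The button top is higher than I took it to be, so I'll lift, re-measure its centre numerically and press dead centre.

Emit:
arm_command:
  commands: [1,0,0,-0.01,0,0,0,1,0,0,-0.04,0,0,0,1,0,0,-0.06,0,0,0,1,0,0,-0.06,0,0,0]

```text
time_s: 15.32
position: [0.5366, 0.3525, 0.2772]
tool_rot: [[0.635, 0.772, 0.005], [0.772, -0.635, 0.002], [0.005, 0.002, -1.0]]
ft_force: [0.6, 0.9, 0.1]
grip_width: 0.0
gripper_force: 0.0
```

Run:
```python
from h import *
cs={}
for c,(u,v) in(("scene",(202,277)),("top",(187,203))):
    g=cv2.cvtColor(cv2.imread(f"pics/{c}0.png"),cv2.COLOR_BGR2GRAY)[v-14:v+14,u-14:u+14]
    n,l,st,ce=cv2.connectedComponentsWithStats((g<75).astype(np.uint8)); i=l[14,14]; cs[c]=ce[i]+[u-14,v-14]; print(c,st[i],cs[c])
best=min((np.linalg.norm(ray("scene",cs["scene"],z)-ray("top",cs["top"],z)),z) for z in np.arange(.21,.25,.002)); print(best)
for z in(.224,.23,.236):print(z,ray("scene",cs["scene"],z),ray("top",cs["top"],z))
s=env.observe();print(s["time_s"],s["position"],s["ft_force"])
```

```text
scene [  7   7  16  15 179] [202.02793296 277.26815642]
top [  8   9  11  11 100] [185.89 202.88]
(np.float64(0.002652751306481288), np.float64(0.226))
0.224 [0.53799135 0.35739569 0.224     ] [0.53489761 0.35656585 0.224     ]
0.23 [0.53443857 0.35822244 0.23      ] [0.53443732 0.3548788  0.23      ]
0.236 [0.53088579 0.3590492  0.236     ] [0.53397702 0.35319176 0.236     ]
15.3167 [0.53663792 0.35254166 0.27715191] [0.62135607 0.90481467 0.10143644]
```

Run:
```python
from h import *
print(rel((.5345,.3555,.256),down(50.5)))
```

```text
[0.002, -0.007, 0.042, 0.001, -0.002, 0.0]
```

Emit:
arm_command:
  commands: [1,0.002,-0.007,0.01,0,0,0,1,0.002,-0.007,0.03,0,0,0,1,0.002,-0.007,0.042,0,0,0,1,0.002,-0.007,0.042,0,0,0,1,0.002,-0.007,0.042,0,0,0]

```text
time_s: 15.73
position: [0.5336, 0.3553, 0.2532]
tool_rot: [[0.635, 0.772, -0.001], [0.772, -0.635, 0.0], [-0.0, -0.001, -1.0]]
ft_force: [-1.8, 0.7, 2.6]
grip_width: -0.0002
gripper_force: 1.3
```

Emit:
arm_command:
  commands: [1,0,0,0.004,0,0,0,1,0,0,0.004,0,0,0,1,0,0,0.004,0,0,0]

```text
time_s: 15.98
position: [0.5339, 0.3553, 0.2522]
tool_rot: [[0.635, 0.772, 0.001], [0.772, -0.635, 0.001], [0.001, 0.0, -1.0]]
ft_force: [-2.7, 0.9, 2.8]
grip_width: 0.0001
gripper_force: 1.6
```

Emit:
arm_command:
  commands: [1,0,0,0.004,0,0,0,1,0,0,0.004,0,0,0,1,0,0,0.004,0,0,0]

```text
time_s: 16.23
position: [0.534, 0.3552, 0.2501]
tool_rot: [[0.636, 0.772, 0.001], [0.772, -0.636, 0.001], [0.001, 0.0, -1.0]]
ft_force: [-1.7, 0.5, 5.2]
grip_width: 0.0
gripper_force: 2.2
```

Emit:
arm_command:
  commands: [1,0,0,0.004,0,0,0,1,0,0,0.004,0,0,0,1,0,0,0.004,0,0,0]

```text
time_s: 16.48
position: [0.534, 0.3553, 0.2493]
tool_rot: [[0.635, 0.772, 0.003], [0.772, -0.635, 0.001], [0.003, 0.001, -1.0]]
ft_force: [-3.1, 0.4, 9.8]
grip_width: 0.0002
gripper_force: 4.9
```

The force climbs gently to about 5 N and then turns stiff, which is the button's end stop. One more small push, then lift well clear.

Emit:
arm_command:
  commands: [1,0,0,0.004,0,0,0,1,0,0,0.006,0,0,0,1,0,0,0.006,0,0,0,1,0,0,0.006,0,0,0]

```text
time_s: 16.82
position: [0.534, 0.3553, 0.249]
tool_rot: [[0.635, 0.772, 0.006], [0.772, -0.635, 0.002], [0.006, 0.003, -1.0]]
ft_force: [-8.1, -2.3, 23.8]
grip_width: -0.0004
gripper_force: 11.8
```

Emit:
arm_command:
  commands: [1,0,0,-0.01,0,0,0,1,0,0,-0.04,0,0,0,1,0,0,-0.09,0,0,0,1,-0.05,0,-0.15,0,0,0,1,-0.12,0,-0.18,0,0,0,1,-0.19,0,-0.18,0,0,0,1,-0.26,0,-0.18,0,0,0,1,-0.33,0,-0.18,0,0,0,1,-0.4,0,-0.18,0,0,0,1,-0.4,0,-0.18,0,0,0,1,-0.4,0,-0.18,0,0,0]

```text
time_s: 17.73
position: [0.4063, 0.1997, 0.3351]
tool_rot: [[0.637, 0.771, 0.002], [0.771, -0.637, 0.0], [0.002, 0.001, -1.0]]
ft_force: [0.4, 1.0, 0.0]
grip_width: 0.0002
gripper_force: 0.0
```

```bash
python3 flap.py
python3 - <<'E'
from h import *
s=env.observe();print(s["time_s"],s["position"],s["ft_force"])
for c in C:
    d=optics.get_image(c)["image"][:,:,::-1].astype(int);a=cv2.imread(f"pics/{c}0.png").astype(int);D=np.abs(d-a).max(2)
    for n,p,r in(("button",(.535,.3555,.23),8),("pink",(.436,.002,.06),8),("green",(.436,.092,.06),8),("blue",(.493,-.416,.06),7),("botA",(.484,-.062,.05),6),("botB",(.476,-.346,.05),6)):
        u,v=proj(c,p).astype(int); print(c,n,round(D[v-r:v+r,u-r:u+r].mean(),1))
    for n,p,r in(("mug",(286,202),12),("tray",(348,190),20),("petri",(391,193),10),("beaker",(434,173),12),("timer",(385,236),10)) if c=="top" else (("mug",(295,243),15),("tray",(330,205),20),("petri",(364,184),9),("beaker",(377,146),10),("timer",(392,208),10)):
        print(c,n,round(D[p[1]-r:p[1]+r,p[0]-r:p[0]+r].mean(),1))
E
```

```text
flap diff 3.795399931342259 56
17.7833 [0.4070346  0.20039871 0.33488569] [ 0.27072284  0.21515513 -0.86283392]
scene button 4.6
scene pink 5.5
scene green 6.7
scene blue 7.1
scene botA 52.9
scene botB 106.6
scene mug 17.8
scene tray 79.7
scene petri 65.8
scene beaker 37.4
scene timer 68.1
top button 2.8
top pink 2.6
top green 2.9
top blue 2.4
top botA 33.2
top botB 41.8
top mug 5.4
top tray 3.5
top petri 3.9
top beaker 3.0
top timer 4.0
```

Run:
```python
from h import *
for c in C:
    d=optics.get_image(c)["image"][:,:,::-1].astype(int);a=cv2.imread(f"pics/{c}0.png").astype(int);D=np.abs(d-a).max(2)
    M=np.array([proj(c,P(0,0)+dn*o+np.cross(Z,bx)*l) for o,l in((-.026,-.06),(-.026,.06),(.026,.06),(.026,-.06))])
    m=cv2.fillPoly(np.zeros((400,640),np.uint8),[M.round().astype(np.int32)],1)>0
    y,x=np.where(m&(D>15)); print(c,len(x),list(zip(x,y))[:15],M.round().tolist(), proj(c,env.observe()["position"]))
```

```text
scene 12 [(np.int64(256), np.int64(289)), (np.int64(255), np.int64(290)), (np.int64(256), np.int64(290)), (np.int64(255), np.int64(291)), (np.int64(256), np.int64(291)), (np.int64(253), np.int64(292)), (np.int64(254), np.int64(292)), (np.int64(255), np.int64(292)), (np.int64(256), np.int64(292)), (np.int64(254), np.int64(293)), (np.int64(255), np.int64(293)), (np.int64(256), np.int64(293))] [[236.0, 242.0], [236.0, 289.0], [256.0, 293.0], [255.0, 247.0]] [294.4105564  239.74773477]
top 14 [(np.int64(215), np.int64(229)), (np.int64(216), np.int64(229)), (np.int64(217), np.int64(229)), (np.int64(212), np.int64(230)), (np.int64(213), np.int64(230)), (np.int64(214), np.int64(230)), (np.int64(215), np.int64(230)), (np.int64(216), np.int64(230)), (np.int64(217), np.int64(230)), (np.int64(213), np.int64(231)), (np.int64(214), np.int64(231)), (np.int64(215), np.int64(231)), (np.int64(216), np.int64(231)), (np.int64(215), np.int64(232))] [[228.0, 190.0], [202.0, 223.0], [215.0, 232.0], [241.0, 199.0]] [235.53883792 248.5108266 ]
```

Only one lower corner of the opening differs, which looks like the arm's shadow. I'll move the arm away to confirm.

Emit:
arm_command:
  commands: [1,-0.08,0.06,-0.02,0,0,0,1,-0.12,0.12,-0.04,0,0,0,1,-0.14,0.18,-0.04,0,0,0,1,-0.14,0.24,-0.04,0,0,0,1,-0.14,0.3,-0.04,0,0,0,1,-0.14,0.3,-0.04,0,0,0,1,-0.14,0.3,-0.04,0,0,0]

```text
time_s: 18.57
position: [0.4792, 0.0508, 0.3537]
tool_rot: [[0.636, 0.771, -0.001], [0.771, -0.636, 0.001], [0.0, -0.001, -1.0]]
ft_force: [-0.8, 0.3, -0.2]
grip_width: 0.0
gripper_force: 0.0
```

```bash
python3 flap.py
```

```text
flap diff 2.442842430484037 9
```

It was the shadow, and the flap is shut. Handing in.

```bash
python3 -c "
from rig import env
print(env.close_job())"
```

```text
the job is handed in; nothing more can be done
None
```

I put both brown dropper bottles through the flap (shut again in the images), pressed the button to its stop after they were in and let it back up, and handed the job in at about 19 s; the bystanders and look-alikes show no movement in the top view.

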